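# Empty the welding tray into the parts bin

### The arm

A 6-joint arm with a two-finger parallel gripper is mounted at the origin on the work surface. World frame = base frame: x ahead of the robot, y to its left, z up, the work surface at z = 0. Lengths are in m, angles in rad, forces in N, time in s.
With the tool pointing down it reaches from about 0.3 to 0.775 m from the base axis. Payload 14.6 kg.
Tool frame: the origin (TCP) lies on the centre line of the jaws, within the pads' length; the fingertips stand ctrl.tcp_to_tips ahead of it and the grasp point (between the pads) lies 2 mm behind it (ctrl.tcp_to_tips is the distance from the TCP to the fingertips, in m); z points along the fingers, y is the line along which they close (so a half turn about z gives the same grasp; the last joint's range is limited). The gripper opens to 94 mm and grips with 3 to 60 N. Pads are 16 mm wide; open, the fingers measure 119 mm over their backs; the gripper's body (75 mm by 177 mm) begins 78 mm behind the grasp point.
Start: joints at [1.061, 0.3, 1.521, -0, 1.321, -0.067], TCP at [0.236, 0.497, 0.222] pointing down, gripper open.
Joint ranges: [-3.03, 3.03], [-0.79, 2.21], [0.23, 2.52], [-1.04, 4.18], [0, 3.07], [-2.55, 2.55]. Speed limits (rad/s): [2.22, 2.22, 2.57, 3.14, 3.14, 3.14].

### API

Orientations are given as [roll, pitch, yaw] about the fixed x, y, z axes, in that order (R = Rz(yaw) Ry(pitch) Rx(roll)).
In Python, from station import telemetry, viewer, hand_in, ctrl gives the robot as it stands.
- The arm moves only by the tool step_arm, never from a script. Its argument "plan" is a list of rows, each an object of numbers: "dx", "dy", "dz": the shift along the tool's x, y, z scaled (see below); "rx", "ry", "rz": the turn, a rotation vector about the tool's x, y, z scaled (see below); "claw": the closure, from 0 (fully open) to 1 (shut). In form: [{"dx": .., "dy": .., "dz": .., "rx": .., "ry": .., "rz": .., "claw": ..}, ...]. A call has 1 to 10 rows; each row shifts and turns the commanded pose from where the row before left it, along the tool's axes as they then stand; what a row does not reach is not made up. The controller multiplies each number of a shift by 0.1 m and each number of a turn by 90 degrees. A row lasts 1/10 s, in which the tool goes at most 50 mm and 8.59 degrees, less where a joint would pass 70% of its speed; a pose out of reach is approached as far as the arm can. A call with a number of a shift or a turn outside -1 to 1 is refused whole. A call with a gripper value outside its range is refused whole. The fingers move at their own pace and stop on an object; "grip_force" is the grip in N (left out, the last holds). Time passes only in rows, so rows that do not move let the fingers close. It gives the time, the measured TCP pose, the force, the opening and the grip force at its end, in the units of the state.
- telemetry.get_obs(): the state, without advancing time (a new reading comes with each control period).
- viewer.camera(name): name is "scene" or "top" or "wrist"; returns a dict with "img" (384x512x3 uint8, red, green, blue), "z_map" (384x512 float32, m along the optical axis (not along the pixel's ray), 0 where there is no reading), "fx", "fy", "cx", "cy" (pixels), "R" (3x3) and "t" (3): a world point X has camera coordinates R X + t; the wrist camera has in their place "tool_from_camera" (4x4, takes a point from camera to tool coordinates, whose origin is the TCP and whose axes are the flange's). Camera axes: x right, y down, z forward; pixel columns grow to the right and rows downward; lengths in m; the calibration is good to about 2 mm. A picture is of the moment at which its call begins: read the wrist's pose just before it.
- hand_in(): hands the job in; it is judged then, once.
Trained networks look in a picture, given as the dict that the camera call returned (one of the last four; its "shot" number tells which), for a name from the list of things; names that differ only in an ending like _2 or _b are one class to them, and where a whole thing is asked for, a point or a joint stands for the part that bears it (a point fixed in the world has none). Each returns a list of dicts, best first, with "score" (0 to 1); they miss things now and then, are a little off and sometimes report something else, mostly with a low value. They report only what shows in the picture. A call takes as long as a camera call. They do not tell look-alikes from the thing itself.
- viewer.recognise(target, picture): "rect" ([left, top, right, bottom] in pixels, round what is visible of it).
The state is a dict: "time_s": time; "qpos": joint angles; "joint_vel": joint speeds; "tau": joint torques, N m; "ee_pos": TCP position; "eef_rot": TCP orientation; "force": force on the tool from outside, world axes, zero at the start; "moment": the same for the moment, N m; "grip_width": finger opening in m; "grip_force": force on a finger pad.
Only numpy, scipy, OpenCV 4.12 (cv2) and the standard library are available. Lean on these libraries where they do the work, as an engineer would, in place of code of your own. Each camera call takes 0.05 s, during which the arm holds its last target. There are 200 camera calls.

### The job

Take the tray by the ear beside its mouth, bring it out of the shielded station without losing any of its three steel parts, and set it down wholly on the rubber mat and let go. Then take it again by the upright grip plate at its rear and tip it, mouth low over the bin's rim, so that all three parts slide off into the bin. Finally set the empty tray back flat on the mat and let go, leaving the bin, the control console and the can where they are.

Things in the scene. Friction and masses are not known exactly. Their poses are not given: they have to be found in the camera images.
- tray: Open aluminium tray, 120 (x) by 140 mm (y), 0.25 kg; origin: centre of its underside, z up. Floor 4 mm thick. Side walls at x = +-57, 6 mm thick, 30 mm tall; rear wall at y = +67, 6 mm thick, 36 mm tall; the front edge, y = -70, has no wall: the mouth. It starts on the station's deck, mouth outward. The parts on it begin to slide when it is tipped some 20 to 30 degrees, varying.
- tray_ear (a point): Middle of the tray's pull ear, an upright plate 10 mm thick (x), 40 mm long (y -105 to -65), z 4 to 42 mm, running on from the +x side wall past the mouth: at (55, -85, 26) mm in the tray's frame, axes as the tray's. It sticks out of the station; pinch it across x from above.
- tray_grip (a point): Middle of the tray's rear grip plate, upright, 10 mm thick (x), 45 mm long (y 25 to 70), z 36 to 86 mm: at (0, 47.5, 62) mm in the tray's frame, axes as the tray's. Pinch it across x from above, once the tray is out of the station; inside, the roof is in the way.
- tray_mouth (a point): Middle of the tray's open front edge, at the top of the floor: (0, -70, 4) mm in the tray's frame. Axes as the tray's.
- station: Fixed grey shielded station, amber roof, blue deck; origin on the bench, z up; open towards its -y. Deck 12 mm high, x -90 to 90, y -70 to 85, the tray within 30 mm of its origin. Cheeks 8 mm thick at x = +-86 and a back at y = 82 carry the roof (underside 135, top 141 mm above the bench; pins to 171), over y = 0 to 85 only: the front half is open above.
- mat: Fixed grey rubber mat on the bench, 220 mm (x) by 260 mm (y), 3 mm thick; origin at the centre of its underside. It lies between the station and the bin.
- bin: Loose yellow open-topped plastic bin, 220 mm (x) by 170 mm (y) by 75 mm tall, walls and floor 4 mm, about 0.6 kg; origin at the centre of its underside, z up. Stands on the far (-y) side of the mat.
- block: Plain dark steel block 28 x 20 x 16 mm, about 50 g, loose in the tray; origin at the centre of its underside.
- step: Dark steel L-shaped step piece 26 x 22 x 20 mm, about 45 g, loose in the tray; origin at the centre of its underside.
- bush: Dark steel stepped round bush, 28 mm across, 18 mm tall, about 50 g, standing loose in the tray; origin at the centre of its underside.
- console: Bystander: round black joystick console, 100 mm across, 97 mm tall, loose; origin at the centre of its underside.
- can: Bystander: plain aluminium can, 60 mm across, 110 mm tall, loose; origin at the centre of its underside.
Things that resemble listed ones, but are neither listed nor needed, are in the scene too. Leave any pink look-alike of the tray alone.

How it is judged:
By the outcome, as a careful person would: the job done as asked, in the order asked, and still so for the second after the job is handed in, with the robot touching nothing.
It also fails if it takes over 62 s, if anything falls off the work surface, if the arm or the gripper's body presses on something with over 40 N, if the wrist force passes 120 N, or if a joint passes its speed limit or range.

## Working session

There is one attempt and no reset: what is moved stays moved. The work goes in short steps, Python scripts to look and compute and a tool call to move; the robot and the scene stay as the last step left them, time stands still between calls to the robot, and variables do not carry over. Pictures are saved under pics/ and viewed, at most 10 in all, crops included, and the job is handed in when it is done.

Besides the shell and the picture viewer there is one more tool, called after "Call:" in YAML: its name, and indented under it one key for each argument. step_arm: Moves the arm, as the interface text tells. Shifts and turns lie within -1 to 1; 1 stands for 0.1 m of shift or 90 degrees of turn. Its arguments: {"type":"object","properties":{"plan":{"type":"array"},"grip_force":{"type":"number"}},"required":["plan"]}

```bash
ls; mkdir -p pics; cat > h.py <<'E'
import numpy as np,cv2
from station import telemetry, viewer, hand_in, ctrl
from scipy.spatial.transform import Rotation as Ro
def world(p):
    z=p["z_map"];v,u=np.mgrid[:384,:512]
    c=np.stack([(u-p["cx"])/p["fx"]*z,(v-p["cy"])/p["fy"]*z,z],-1)
    if "R" in p: return (c-p["t"])@p["R"]
    o=telemetry.get_obs();T=p["tool_from_camera"]
    return (c@T[:3,:3].T+T[:3,3])@Ro.from_euler('xyz',o["eef_rot"]).as_matrix().T+o["ee_pos"]
def save(n,img): cv2.imwrite("pics/"+n,img[...,::-1])
E
python3 - <<'E'
from h import *
o=telemetry.get_obs();print({k:np.round(v,3) for k,v in o.items()},ctrl.tcp_to_tips)
a=viewer.camera("top");b=viewer.camera("scene")
np.savez("t.npz",W=world(a),img=a["img"]);np.savez("s.npz",W=world(b),img=b["img"])
for n,p in(("top",a),("scene",b)):
    W=world(p)
    for t in "tray tray_ear tray_grip station mat bin block step bush console can".split():
        for r in viewer.recognise(t,p)[:3]:
            l,tt,rr,bb=map(int,r["rect"]);m=W[(tt+bb)//2,(l+rr)//2]
            print(n,t,round(r["score"],2),[l,tt,rr,bb],np.round(m,3))
im=np.vstack([a["img"],b["img"]]);save("a.png",cv2.resize(a["img"],(800,600)));save("b.png",cv2.resize(b["img"],(800,600)))
E
```

```text
pics
{'time_s': np.float64(0.0), 'qpos': array([ 1.061,  0.3  ,  1.522, -0.   ,  1.321, -0.067]), 'joint_vel': array([ 0.001, -0.002, -0.001,  0.001, -0.   , -0.001]), 'tau': array([ 2.0000e-03, -5.3182e+01, -3.5273e+01,  7.1000e-02,  2.5000e-02,
       -0.0000e+00]), 'ee_pos': array([0.236, 0.497, 0.222]), 'eef_rot': array([-3.14 , -0.   ,  2.699]), 'force': array([-0.111, -0.295,  0.216]), 'moment': array([-0.035, -0.016, -0.011]), 'grip_force': np.float64(0.0), 'grip_width': np.float64(0.094)} 0.017
top tray 0.88 [144, 239, 202, 301] [0.259 0.279 0.004]
top tray 0.88 [127, 97, 181, 136] [0.758 0.344 0.008]
top tray 0.77 [44, 172, 108, 227] [0.487 0.593 0.005]
top tray_ear 0.96 [145, 238, 199, 302] [0.259 0.282 0.001]
top tray_ear 0.81 [146, 166, 186, 213] [0.52  0.301 0.019]
top tray_ear 0.64 [128, 99, 184, 135] [0.755 0.338 0.008]
top tray_grip 0.93 [41, 168, 105, 227] [0.494 0.604 0.003]
top tray_grip 0.83 [145, 165, 187, 207] [0.53  0.302 0.014]
top tray_grip 0.8 [146, 236, 202, 304] [0.26  0.275 0.008]
top station 0.69 [115, 164, 180, 222] [0.501 0.337 0.145]
top mat 0.87 [205
[... 396 characters left out ...]
 [346, 147, 366, 167] [0.48  0.62  0.005]
scene tray 0.62 [329, 188, 378, 227] [0.76  0.293 0.04 ]
scene tray_ear 0.74 [334, 185, 381, 226] [0.734 0.35  0.008]
scene tray_ear 0.67 [341, 143, 370, 168] [0.464 0.631 0.004]
scene tray_ear 0.58 [250, 134, 279, 171] [0.212 0.3   0.005]
scene tray_grip 0.79 [328, 184, 380, 226] [0.727 0.341 0.008]
scene tray_grip 0.68 [245, 138, 279, 168] [0.218 0.284 0.007]
scene station 0.6 [286, 135, 347, 198] [0.5   0.348 0.062]
scene mat 0.58 [216, 184, 308, 236] [0.553 0.036 0.005]
scene bin 0.81 [128, 188, 202, 254] [ 0.412 -0.288  0.007]
scene console 0.9 [243, 224, 279, 258] [ 0.717 -0.09   0.039]
scene can 0.91 [107, 230, 133, 272] [ 0.553 -0.492  0.083]
```

View pics/a.png

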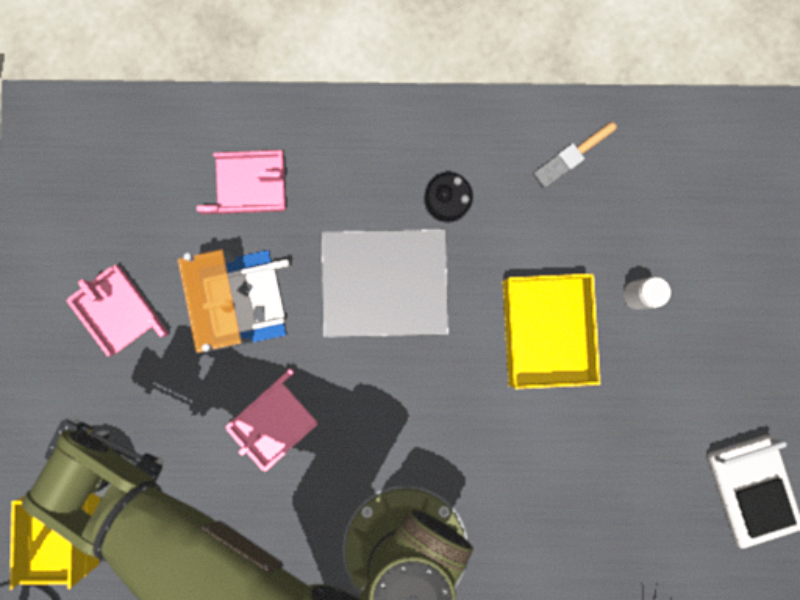

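View pics/b.png

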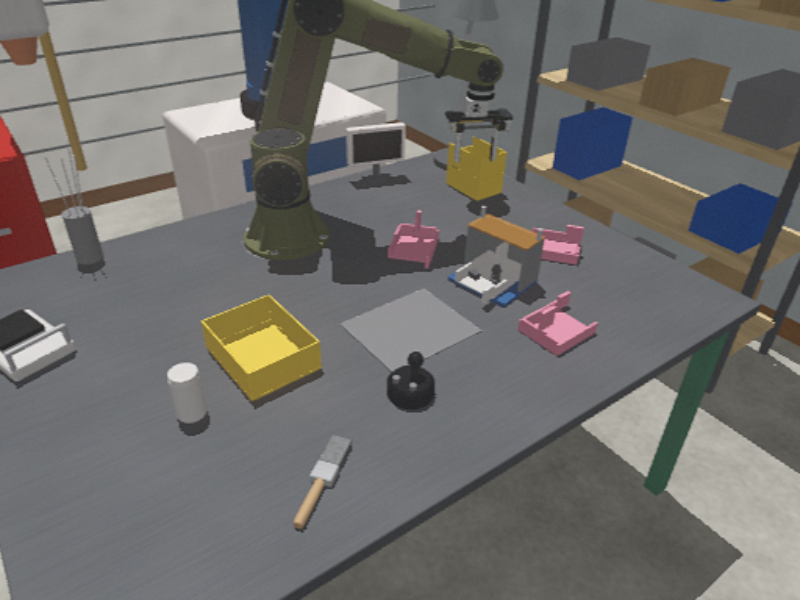

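Candidates for the tray (px in the 800x600 top picture): metal tray in the station (255,295), pink look-alikes at (250,182), (118,310) and (272,422), and a white box at (752,495). I choose the metal one in the station: its mouth faces right (-y) and its ear tip is at (288,262). Also visible are the mat (385,283), bin (552,330), console (448,195) and can (655,292).

```bash
cat >> h.py <<'E'
def rect(P):
    c,s,a=cv2.minAreaRect((P[:,:2]*1000).astype(np.float32));return np.round(c,1),np.round(s,1),round(a,1)
E
python3 - <<'E'
from h import *
d=np.load("t.npz");W=d["W"];im=d["img"].astype(int);r,g,b=im[...,0],im[...,1],im[...,2]
v,u=np.mgrid[:384,:512]
def box(l,t,rr,bb):return (u>=l)&(u<=rr)&(v>=t)&(v<=bb)
y=(r>150)&(b<80)&box(315,165,390,255)
print("bin",rect(W[y]),rect(W[y&(W[...,2]>.06)]))
print("bin rim z",np.percentile(W[y][:,2],[5,50,95,99]))
m=(r>125)&(abs(r-b)<12)&box(200,140,295,222);print("mat",rect(W[m]),np.median(W[m][:,2]))
bl=(b>100)&(r<80)&box(110,155,195,230);print("deck",rect(W[bl]),np.median(W[bl][:,2]))
am=(r>150)&(b<80)&box(110,155,165,230);print("roof",rect(W[am]),np.median(W[am][:,2]))
e=box(155,150,195,215)&(W[...,2]>.043)&(W[...,2]<.075)&(r>150)&(abs(r-b)<40);print("ear/walls",rect(W[e]),np.round(W[e],3)[::3])
bk=(r<70)&(abs(r-b)<20)&box(270,105,308,142)
for n,B in(("console",box(268,105,308,142)),("can",box(398,175,432,200))):
    k=B&(W[...,2]>.03);print(n,rect(W[k]))
c=im[145:235,105:205].astype(np.uint8);save("c.png",cv2.resize(c,(700,630),interpolation=cv2.INTER_CUBIC))
print(viewer.camera("wrist")["tool_from_camera"].round(3), viewer.camera("wrist")["fx"])
E
```

```text
bin (array([ 446.2, -161.4]), array([227.2, 443.6]), 2.7) (array([ 442.2, -159. ]), array([219.6, 438.4]), 2.7)
bin rim z [-0.00128989  0.00505114  0.07413117  0.07903377]
mat (array([548.2,  39.4]), array([268.5, 309.2]), 0.2) 0.003221088265648873
deck (array([525.1, 211.5]), array([187.8, 294.7]), 2.5) 0.012381203866115941
roof (array([523.6, 260.5]), array([204.1, 385.1]), 4.7) 0.1415951435970765
ear/walls (array([519.9, 282.9]), array([131.4,  92.8]), 3.6) [[0.587 0.256 0.052]
 [0.587 0.246 0.052]
 [0.585 0.266 0.048]
 [0.584 0.256 0.052]
 [0.584 0.246 0.054]
 [0.581 0.28  0.056]
 [0.581 0.271 0.055]
 [0.581 0.262 0.054]
 [0.58  0.251 0.061]
 [0.581 0.243 0.054]
 [0.579 0.285 0.043]
 [0.577 0.271 0.056]
 [0.578 0.262 0.054]
 [0.577 0.252 0.057]
 [0.574 0.277 0.058]
 [0.575 0.268 0.054]
 [0.572 0.317 0.044]
 [0.572 0.301 0.044]
 [0.569 0.322 0.049]
 [0.468 0.259 0.044]
 [0.465 0.272 0.044]
 [0.465 0.256 0.043]
 [0.461 0.278 0.043]
 [0.458 0.29  0.044]
 [0.455 0.306 0.045]
 [0.452 0.325 0.043]]
console (array([597.3, -44.6]), array([ 96.8, 369.4]), 71.4)
can (array([ 496.7, -224.2]), array([ 58.4, 577.9]), 5.9)
[[ 0.001 -0.966 -0.259  0.074]
 [ 1.     0.001  0.     0.   ]
 [-0.    -0.259  0.966 -0.162]
 [ 0.     0.     0.     1.   ]] 284.2910726892636
```

View pics/c.png

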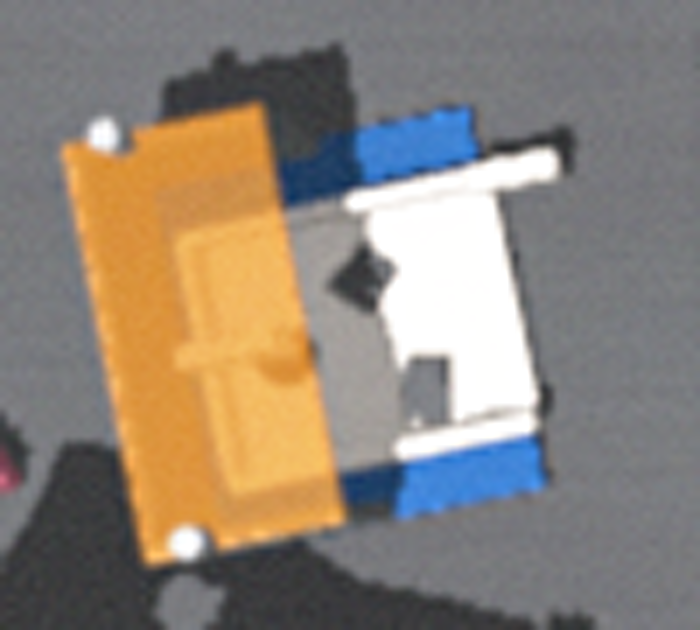

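The crop confirms it: an open metal tray inside the amber and blue station, with the ear running from (350,200) to (560,160). That gives a yaw of about +11°. Two parts show, at (360,275) and (425,385). I'm moving to hover over the ear.

Call:
step_arm:
  plan:
    - {"dx":-0.46,"dy":-0.08,"claw":0}
    - {"dx":-0.46,"dy":-0.08,"claw":0}
    - {"dx":-0.46,"dy":-0.08,"claw":0}
    - {"dx":-0.46,"dy":-0.08,"claw":0}
    - {"dx":-0.46,"dy":-0.08,"claw":0}
    - {"dx":-0.46,"dy":-0.08,"claw":0}
    - {"dx":-0.46,"dy":-0.08,"claw":0}
    - {"dx":-0.46,"dy":-0.08,"claw":0}
    - {"dx":-0.46,"dy":-0.08,"claw":0}
    - {"claw":0}

```text
$.plan[0]: bad value
```

Call:
step_arm:
  plan:
    - {"rz":0.0855,"claw":0}
    - {"rz":0.0855,"claw":0}
    - {"rz":0.0855,"claw":0}
    - {"rz":0.0855,"claw":0}
    - {"rz":0.0855,"claw":0}
    - {"rz":0.0855,"claw":0}
    - {"rz":0.0855,"claw":0}
    - {"claw":0}
    - {"claw":0}

```text
$.plan[0]: bad value
```

```bash
python3 - <<'E'
from h import *
o=telemetry.get_obs();print(o["ee_pos"].round(4),o["eef_rot"].round(3),o["qpos"].round(3))
p=viewer.camera("wrist");W=world(p);im=p["img"].astype(int);np.savez("w.npz",W=W,img=p["img"])
save("d.png",cv2.resize(p["img"],(768,576)))
ok=p["z_map"]>0;z=W[...,2]
for r in viewer.recognise("tray_ear",p)[:2]:print(r)
g=np.abs(W[...,0]-.58)<.05
m=ok&(z>.046)&(z<.062)&(W[...,1]<.32)&(W[...,0]>.55);print("ear top",m.sum(),rect(W[m]),np.percentile(z[m],[10,50,90]))
m2=m&(W[...,1]<np.percentile(W[m][:,1],40));print(rect(W[m2]))
n=ok&(z>.036)&(z<.049)&(W[...,1]<.32)&(abs(W[...,0]-.52)<.12);print("walls",n.sum(),rect(W[n]),np.percentile(z[n],[10,50,90]))
fl=ok&(z>.0145)&(z<.019)&(W[...,1]<.34)&(abs(W[...,0]-.52)<.12);print("floor",fl.sum(),rect(W[fl]))
a=viewer.camera("top");W=world(a);r,g_,b=[a["img"][...,i].astype(int) for i in range(3)];ok=a["z_map"]>0
v,u=np.mgrid[:384,:512]
def box(l,t,rr,bb):return ok&(u>=l)&(u<=rr)&(v>=t)&(v<=bb)
y=(r>120)&(b<80)&box(315,165,390,255);print("bin",rect(W[y]),rect(W[y&(W[...,2]>.06)]))
m=(r>125)&(abs(r-b)<12)&box(200,140,295,222);print("mat",rect(W[m]),np.median(W[m][:,2]))
for n,B in(("console",box(268,105,308,142)),("can",box(398,175,432,200))):
    k=B&(W[...,2]>.03);print(n,rect(W[k]))
E
```

```text
[0.2357 0.4969 0.2224] [-3.142 -0.     2.699] [ 1.061  0.3    1.521  0.     1.321 -0.067]
{'rect': [68.7, 190.3, 171.4, 287.2], 'score': 0.98}
{'rect': [334.9, 238.7, 419.0, 335.8], 'score': 0.64}Traceback (most recent call last):
  File "<stdin>", line 8, in <module>
    return _quantile_unchecked(
        a, q, axis, out, overwrite_input, method, keepdims, weights)
    return _ureduce(a,
                    func=_quantile_ureduce_func,
    ...<5 lines>...
                    overwrite_input=overwrite_input,
                    method=method)
    r = func(a, **kwargs)
    result = _quantile(arr,
                       quantiles=q,
    ...<2 lines>...
                       out=out,
                       weights=wgt)
    slices_having_nans = np.isnan(arr[-1, ...])
                                  ~~~^^^^^^^^^
IndexError: index -1 is out of bounds for axis 0 with size 0
```

View pics/d.png

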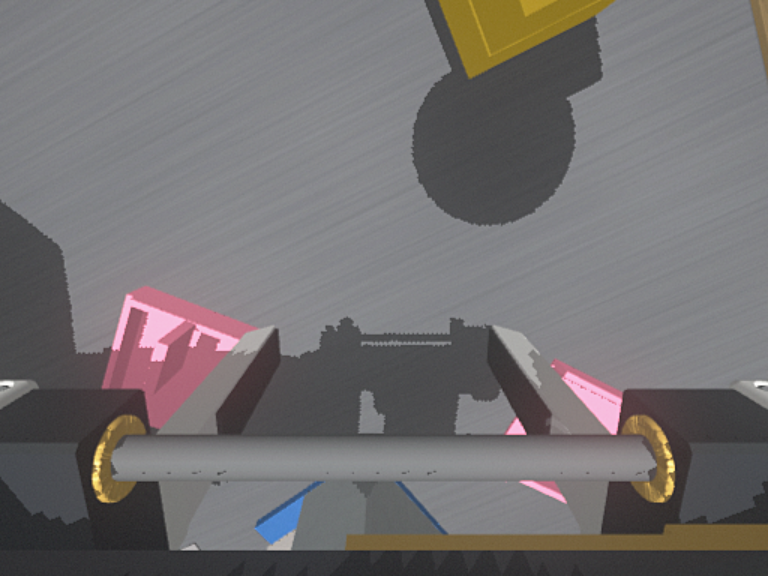

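The rows were refused, probably because all keys are needed, so this wrist view is still from the start pose. It shows only pink look-alikes at (180,350) and (580,400). Retrying with full rows.

Call:
step_arm:
  plan:
    - {"dx":-0.46,"dy":-0.08,"dz":0,"rx":0,"ry":0,"rz":0,"claw":0}
    - {"dx":-0.46,"dy":-0.08,"dz":0,"rx":0,"ry":0,"rz":0,"claw":0}
    - {"dx":-0.46,"dy":-0.08,"dz":0,"rx":0,"ry":0,"rz":0,"claw":0}
    - {"dx":-0.46,"dy":-0.08,"dz":0,"rx":0,"ry":0,"rz":0,"claw":0}
    - {"dx":-0.46,"dy":-0.08,"dz":0,"rx":0,"ry":0,"rz":0,"claw":0}
    - {"dx":-0.46,"dy":-0.08,"dz":0,"rx":0,"ry":0,"rz":0,"claw":0}
    - {"dx":-0.46,"dy":-0.08,"dz":0,"rx":0,"ry":0,"rz":0,"claw":0}
    - {"dx":-0.46,"dy":-0.08,"dz":0,"rx":0,"ry":0,"rz":0,"claw":0}
    - {"dx":-0.46,"dy":-0.08,"dz":0,"rx":0,"ry":0,"rz":0,"claw":0}

```text
time_s: 2.3
ee_pos: [0.5803, 0.2531, 0.2225]
eef_rot: [3.141, 0.0, 2.699]
force: [-0.0, 0.7, -0.2]
grip_width: 0.0938
grip_force: 0.0
```

Call:
step_arm:
  plan:
    - {"dx":0,"dy":0,"dz":0,"rx":0,"ry":0,"rz":0.0855,"claw":0}
    - {"dx":0,"dy":0,"dz":0,"rx":0,"ry":0,"rz":0.0855,"claw":0}
    - {"dx":0,"dy":0,"dz":0,"rx":0,"ry":0,"rz":0.0855,"claw":0}
    - {"dx":0,"dy":0,"dz":0,"rx":0,"ry":0,"rz":0.0855,"claw":0}
    - {"dx":0,"dy":0,"dz":0,"rx":0,"ry":0,"rz":0.0855,"claw":0}
    - {"dx":0,"dy":0,"dz":0,"rx":0,"ry":0,"rz":0.0855,"claw":0}
    - {"dx":0,"dy":0,"dz":0,"rx":0,"ry":0,"rz":0.0855,"claw":0}
    - {"dx":0,"dy":0,"dz":0,"rx":0,"ry":0,"rz":0,"claw":0}

```text
time_s: 3.1
ee_pos: [0.5789, 0.2545, 0.2223]
eef_rot: [-3.141, 0.0, 1.756]
force: [-0.9, 0.3, 0.6]
grip_width: 0.094
grip_force: 0.0
```

```bash
python3 - <<'E'
from h import *
o=telemetry.get_obs();print(o["time_s"],o["ee_pos"].round(4),o["eef_rot"].round(3),o["qpos"].round(3))
p=viewer.camera("wrist");W=world(p);np.savez("w.npz",W=W,img=p["img"])
save("e.png",cv2.resize(p["img"],(768,576)))
ok=p["z_map"]>0;z=W[...,2]
for nm in("tray_ear","block","step","bush"):
  for r in viewer.recognise(nm,p)[:2]:
    l,t,rr,b=map(int,r["rect"]);print(nm,round(r["score"],2),[l,t,rr,b],W[(t+b)//2,min(511,(l+rr)//2)].round(3))
def st(n,m):
    if m.sum()>20:print(n,m.sum(),rect(W[m]),np.percentile(z[m],[10,50,90]).round(4))
m=ok&(z>.046)&(z<.062)&(W[...,1]<.32)&(abs(W[...,0]-.58)<.04);st("ear top",m)
st("walls",ok&(z>.036)&(z<.049)&(W[...,1]<.34)&(abs(W[...,0]-.52)<.12))
st("floor",ok&(z>.0145)&(z<.019)&(W[...,1]<.34)&(abs(W[...,0]-.52)<.12))
a=viewer.camera("top");W=world(a);z=W[...,2];r,g_,b=[a["img"][...,i].astype(int) for i in range(3)];ok=a["z_map"]>0
v,u=np.mgrid[:384,:512]
def box(l,t,rr,bb):return ok&(u>=l)&(u<=rr)&(v>=t)&(v<=bb)
y=(r>120)&(b<80)&box(315,165,390,255);st("bin",y);st("bin rim",y&(z>.06))
st("mat",(r>125)&(abs(r-b)<12)&box(200,140,295,222))
for n,B in(("console",box(268,105,308,142)),("can",box(398,175,432,200))): st(n,B&(z>.03))
E
```

```text
3.1 [0.5789 0.2545 0.2223] [-3.141  0.     1.756] [ 0.356  0.487  1.264 -0.     1.391  0.171]
tray_ear 0.68 [158, 92, 262, 194] [0.515 0.284 0.018]
tray_ear 0.67 [0, 33, 99, 187] [0.321 0.287 0.029]
block 0.8 [173, 114, 199, 135] [0.486 0.302 0.032]
step 0.9 [216, 94, 241, 123] [0.533 0.33  0.036]
ear top 280 (array([582.4, 259.3]), array([ 9.5, 40.2]), 11.3) [0.0531 0.0542 0.0552]
walls 875 (array([507.8, 299.9]), array([138.3,  80.7]), 13.5) [0.0369 0.0419 0.0431]
floor 4508 (array([514. , 301.3]), array([151.2,  82.6]), 12.7) [0.0152 0.0162 0.0172]
bin 4123 (array([ 452.6, -293.6]), array([227.5, 176.3]), 2.7) [-0.      0.0054  0.0627]
bin rim 438 (array([ 448.5, -292.3]), array([219.3, 172.6]), 3.0) [0.0644 0.0727 0.0781]
mat 3436 (array([548.3,   6.2]), array([268.8, 245.9]), 0.1) [-0.0015  0.0031  0.0078]
console 709 (array([724.6, -85.2]), array([96.9, 96.2]), 42.0) [0.0339 0.0401 0.0872]
can 436 (array([ 523.1, -481.7]), array([58.4, 56.4]), 86.2) [0.0522 0.1067 0.1127]
```

View pics/e.png

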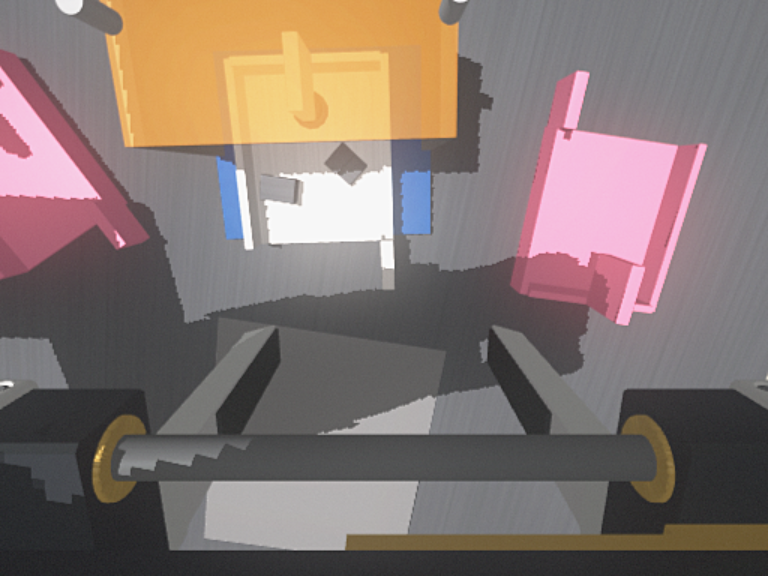

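The ear is at pixel (388,260) in this view, between the finger lines. In the world its top is at (0.582, 0.259, 0.054) with yaw 11.3°. The bush shows through the amber roof at (312,108). Descending and gripping.

Call:
step_arm:
  plan:
    - {"dx":0.011,"dy":0.044,"dz":0.4,"rx":0,"ry":0,"rz":-0.008,"claw":0}
    - {"dx":0,"dy":0,"dz":0.4,"rx":0,"ry":0,"rz":0,"claw":0}
    - {"dx":0,"dy":0,"dz":0.4,"rx":0,"ry":0,"rz":0,"claw":0}
    - {"dx":0,"dy":0,"dz":0.31,"rx":0,"ry":0,"rz":0,"claw":0}
    - {"dx":0,"dy":0,"dz":0.31,"rx":0,"ry":0,"rz":0,"claw":0}
    - {"dx":0,"dy":0,"dz":0,"rx":0,"ry":0,"rz":0,"claw":0}
    - {"dx":0,"dy":0,"dz":0,"rx":0,"ry":0,"rz":0,"claw":0}

```text
time_s: 4.1
ee_pos: [0.5832, 0.2565, 0.0412]
eef_rot: [3.141, -0.0, 1.772]
force: [0.1, 0.5, 0.6]
grip_width: 0.094
grip_force: 0.0
```

Call:
step_arm:
  plan:
    - {"dx":0,"dy":0,"dz":0,"rx":0,"ry":0,"rz":0,"claw":0.6}
    - {"dx":0,"dy":0,"dz":0,"rx":0,"ry":0,"rz":0,"claw":0.7}
    - {"dx":0,"dy":0,"dz":0,"rx":0,"ry":0,"rz":0,"claw":0.8}
    - {"dx":0,"dy":0,"dz":0,"rx":0,"ry":0,"rz":0,"claw":0.9}
    - {"dx":0,"dy":0,"dz":0,"rx":0,"ry":0,"rz":0,"claw":1}
    - {"dx":0,"dy":0,"dz":0,"rx":0,"ry":0,"rz":0,"claw":1}
    - {"dx":0,"dy":0,"dz":0,"rx":0,"ry":0,"rz":0,"claw":1}
    - {"dx":0,"dy":0,"dz":0,"rx":0,"ry":0,"rz":0,"claw":1}
  grip_force: 60

```text
time_s: 4.9
ee_pos: [0.583, 0.2564, 0.0404]
eef_rot: [-3.141, 0.0, 1.771]
force: [0.6, 0.2, -0.2]
grip_width: 0.0331
grip_force: 0.0
```

```bash
python3 - <<'E'
from h import *
d=np.load("t.npz");W=d["W"];im=d["img"].astype(int);r,b=im[...,0],im[...,2]
v,u=np.mgrid[:384,:512];m=(r>125)&(abs(r-b)<12)&(u>195)&(u<300)&(v>140)&(v<222)&(abs(W[...,2])<.02)
m=cv2.morphologyEx(m.astype(np.uint8),cv2.MORPH_OPEN,np.ones((5,5)))>0
print(m.sum(),rect(W[m]))
o=telemetry.get_obs();print(o["ee_pos"].round(4),o["eef_rot"].round(3),o["grip_width"],o["grip_force"],o["qpos"].round(3))
E
```

```text
5545 (array([548.8,  44.3]), array([226.6, 266.3]), 1.4)
[0.583  0.2564 0.0404] [-3.141  0.     1.771] 0.03308820351375076 0.0 [ 0.357  0.681  1.407 -0.     1.054  0.156]
```

Call:
step_arm:
  plan:
    - {"dx":0,"dy":0,"dz":0,"rx":0,"ry":0,"rz":0,"claw":1}
    - {"dx":0,"dy":0,"dz":0,"rx":0,"ry":0,"rz":0,"claw":1}
    - {"dx":0,"dy":0,"dz":0,"rx":0,"ry":0,"rz":0,"claw":1}
    - {"dx":0,"dy":0,"dz":0,"rx":0,"ry":0,"rz":0,"claw":1}
    - {"dx":0,"dy":0,"dz":0,"rx":0,"ry":0,"rz":0,"claw":1}
    - {"dx":0,"dy":0,"dz":0,"rx":0,"ry":0,"rz":0,"claw":1}
    - {"dx":0,"dy":0,"dz":-0.03,"rx":0,"ry":0,"rz":0,"claw":1}
    - {"dx":0,"dy":0,"dz":-0.03,"rx":0,"ry":0,"rz":0,"claw":1}
    - {"dx":0,"dy":0,"dz":0,"rx":0,"ry":0,"rz":0,"claw":1}
  grip_force: 60

```text
time_s: 5.8
ee_pos: [0.5832, 0.2564, 0.0468]
eef_rot: [3.141, 0.0, 1.771]
force: [1.2, 0.4, -4.3]
grip_width: 0.0095
grip_force: 60.0
```

```bash
cat >> h.py <<'E'
def pts():
    p=viewer.camera("wrist");W=world(p);z=W[...,2];return p,W,z,(p["z_map"]>0)
E
python3 - <<'E'
from h import *
o=telemetry.get_obs();print(o["ee_pos"].round(4),o["grip_width"],o["grip_force"],o["force"].round(2),o["moment"].round(2))
p,W,z,ok=pts();save("f.png",p["img"])
fl=ok&(p["img"].min(-1)>120)&(z>.014)&(z<.035)&(abs(W[...,0]-.52)<.06)&(W[...,1]<.33)&(W[...,1]>.25)
A=np.c_[W[fl][:,:2]-[.51,.33],np.ones(fl.sum())];c=np.linalg.lstsq(A,z[fl],rcond=None)[0];print(fl.sum(),"slope deg",np.degrees(c[:2]).round(2),"z at origin",c[2].round(4))
E
```

```text
[0.5832 0.2564 0.0468] 0.009509001240490126 59.96984302997589 [ 1.19  0.38 -4.3 ] [-0.42 -0.2   0.01]
11659 slope deg [0.22 0.53] z at origin 0.0225
```

View pics/f.png

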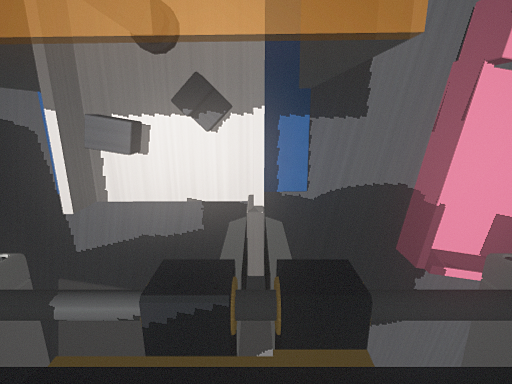

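The tray is level and firmly held: slope under 1°, about 4 N of weight. The ear is pinched at (255,225), and the block (115,130), step (200,100) and bush (155,30) are all in place. Pulling out along the tray axis.

Call:
step_arm:
  plan:
    - {"dx":-0.05,"dy":0,"dz":-0.05,"rx":0,"ry":0,"rz":0,"claw":1}
    - {"dx":-0.1,"dy":0,"dz":0,"rx":0,"ry":0,"rz":0,"claw":1}
    - {"dx":-0.2,"dy":0,"dz":0,"rx":0,"ry":0,"rz":0,"claw":1}
    - {"dx":-0.2,"dy":0,"dz":0,"rx":0,"ry":0,"rz":0,"claw":1}
    - {"dx":-0.2,"dy":0,"dz":0,"rx":0,"ry":0,"rz":0,"claw":1}
    - {"dx":-0.2,"dy":0,"dz":0,"rx":0,"ry":0,"rz":0,"claw":1}
    - {"dx":-0.2,"dy":0,"dz":0,"rx":0,"ry":0,"rz":0,"claw":1}
    - {"dx":-0.2,"dy":0,"dz":0,"rx":0,"ry":0,"rz":0,"claw":1}
    - {"dx":-0.15,"dy":0,"dz":0,"rx":0,"ry":0,"rz":0,"claw":1}
    - {"dx":-0.1,"dy":0,"dz":0,"rx":0,"ry":0,"rz":0,"claw":1}

```text
time_s: 6.85
ee_pos: [0.6151, 0.0981, 0.0515]
eef_rot: [3.141, 0.0, 1.77]
force: [-0.3, 0.2, -4.1]
grip_width: 0.0097
grip_force: 60.0
```

Call:
step_arm:
  plan:
    - {"dx":-0.1,"dy":-0.027,"dz":0,"rx":0,"ry":0,"rz":0,"claw":1}
    - {"dx":-0.2,"dy":-0.053,"dz":0,"rx":0,"ry":0,"rz":0,"claw":1}
    - {"dx":-0.2,"dy":-0.053,"dz":0,"rx":0,"ry":0,"rz":0,"claw":1}
    - {"dx":-0.2,"dy":-0.053,"dz":0,"rx":0,"ry":0,"rz":0,"claw":1}
    - {"dx":-0.2,"dy":-0.053,"dz":0,"rx":0,"ry":0,"rz":0,"claw":1}
    - {"dx":-0.14,"dy":-0.04,"dz":0,"rx":0,"ry":0,"rz":0,"claw":1}
    - {"dx":-0.1,"dy":-0.027,"dz":0,"rx":0,"ry":0,"rz":0,"claw":1}
    - {"dx":-0.05,"dy":-0.013,"dz":0,"rx":0,"ry":0,"rz":0,"claw":1}
    - {"dx":0,"dy":0,"dz":0,"rx":0,"ry":0,"rz":0,"claw":1}

```text
time_s: 7.75
ee_pos: [0.6073, -0.0235, 0.0514]
eef_rot: [3.142, -0.0, 1.771]
force: [0.2, -0.2, -4.7]
grip_width: 0.0094
grip_force: 60.0
```

Call:
step_arm:
  plan:
    - {"dx":0,"dy":0,"dz":0,"rx":0,"ry":0,"rz":0.01,"claw":1}
    - {"dx":0,"dy":0,"dz":0,"rx":0,"ry":0,"rz":0.02,"claw":1}
    - {"dx":0,"dy":0,"dz":0,"rx":0,"ry":0,"rz":0.022,"claw":1}
    - {"dx":0,"dy":0,"dz":0,"rx":0,"ry":0,"rz":0.02,"claw":1}
    - {"dx":0,"dy":0,"dz":0,"rx":0,"ry":0,"rz":0.02,"claw":1}
    - {"dx":0,"dy":0,"dz":0,"rx":0,"ry":0,"rz":0,"claw":1}

```text
time_s: 8.35
ee_pos: [0.6073, -0.0226, 0.0514]
eef_rot: [-3.142, -0.0, 1.626]
force: [0.7, -0.4, -4.5]
grip_width: 0.0096
grip_force: 60.0
```

```bash
python3 - <<'E'
from h import *
o=telemetry.get_obs();print(o["ee_pos"].round(4),o["eef_rot"].round(3),o["grip_width"],o["force"].round(2),o["qpos"].round(3))
p,W,z,ok=pts();save("g.png",p["img"])
a=viewer.camera("top");save("h.png",cv2.resize(a["img"][110:270,90:400],(800,413)))
E
```

```text
[ 0.6073 -0.0226  0.0514] [-3.142 -0.     1.626] 0.009636749243306552 [ 0.68 -0.44 -4.52] [-0.098  0.61   1.498  0.     1.034 -0.153]
```

View pics/g.png

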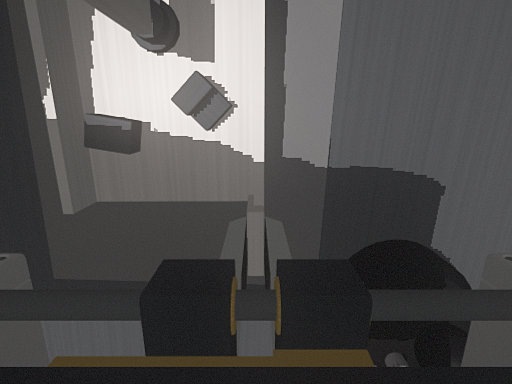

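The parts haven't moved and the tray is over the mat. The console at (400,300) is near the gripper body, so I'm shifting 20 mm towards the robot, then lowering and releasing.

Call:
step_arm:
  plan:
    - {"dx":0,"dy":-0.05,"dz":0,"rx":0,"ry":0,"rz":0,"claw":1}
    - {"dx":0,"dy":-0.1,"dz":0,"rx":0,"ry":0,"rz":0,"claw":1}
    - {"dx":0,"dy":-0.05,"dz":0.02,"rx":0,"ry":0,"rz":0,"claw":1}
    - {"dx":0,"dy":0,"dz":0.06,"rx":0,"ry":0,"rz":0,"claw":1}
    - {"dx":0,"dy":0,"dz":0.06,"rx":0,"ry":0,"rz":0,"claw":1}
    - {"dx":0,"dy":0,"dz":0.03,"rx":0,"ry":0,"rz":0,"claw":1}
    - {"dx":0,"dy":0,"dz":0.015,"rx":0,"ry":0,"rz":0,"claw":1}
    - {"dx":0,"dy":0,"dz":0.01,"rx":0,"ry":0,"rz":0,"claw":1}
    - {"dx":0,"dy":0,"dz":0,"rx":0,"ry":0,"rz":0,"claw":1}

```text
time_s: 9.35
ee_pos: [0.5874, -0.0244, 0.0319]
eef_rot: [-3.142, -0.0, 1.627]
force: [0.2, 1.1, -3.4]
grip_width: 0.0096
grip_force: 60.0
```

Call:
step_arm:
  plan:
    - {"dx":0,"dy":0,"dz":0.005,"rx":0,"ry":0,"rz":0,"claw":1}
    - {"dx":0,"dy":0,"dz":0,"rx":0,"ry":0,"rz":0,"claw":0.8}
    - {"dx":0,"dy":0,"dz":0,"rx":0,"ry":0,"rz":0,"claw":0.6}
    - {"dx":0,"dy":0,"dz":0,"rx":0,"ry":0,"rz":0,"claw":0.6}
    - {"dx":0,"dy":0,"dz":0,"rx":0,"ry":0,"rz":0,"claw":0.6}
    - {"dx":0,"dy":0,"dz":-0.2,"rx":0,"ry":0,"rz":0,"claw":0.6}
    - {"dx":0,"dy":0,"dz":-0.4,"rx":0,"ry":0,"rz":0,"claw":0.4}
    - {"dx":0,"dy":0,"dz":-0.4,"rx":0,"ry":0,"rz":0,"claw":0.3}
    - {"dx":0,"dy":0,"dz":-0.4,"rx":0,"ry":0,"rz":0,"claw":0.3}
    - {"dx":0,"dy":0,"dz":0,"rx":0,"ry":0,"rz":0,"claw":0.3}

```text
time_s: 10.35
ee_pos: [0.5893, -0.0246, 0.1773]
eef_rot: [3.133, 0.001, 1.627]
force: [0.4, -0.0, -0.2]
grip_width: 0.0645
grip_force: 0.0
```

```bash
cat >> h.py <<'E'
def look(name):
    o=telemetry.get_obs();print(o["time_s"],o["ee_pos"].round(4),o["eef_rot"].round(3),o["grip_width"].round(4),o["force"].round(2),o["qpos"].round(3))
    p,W,z,ok=pts();save(name,p["img"]);B=ok&(abs(W[...,0]-.525)<.09)&(W[...,1]<.16)&(W[...,1]>-.08)
    def st(n,m):
        if m.sum()>20:print(n,m.sum(),rect(W[m]),np.percentile(z[m],[10,50,90]).round(4))
    st("plate top",B&(z>.082)&(z<.096)&(W[...,1]>.05));st("ear top",B&(z>.04)&(z<.05)&(W[...,1]<.02)&(W[...,0]>.55));st("walls+",B&(z>.028)&(z<.05));st("tray",B&(z>.0055)&(z<.05))
    return p,W,z,ok
E
python3 - <<'E'
from h import *
look("i.png")
a=viewer.camera("top");save("h.png",cv2.resize(a["img"][110:270,90:400],(800,413)))
E
```

```text
Traceback (most recent call last):
  File "h.py", line 16, in look
    o=telemetry.get_obs();print(o["time_s"],o["ee_pos"].round(4),o["eef_rot"].round(3),o["grip_width"].round(4),o["force"].round(2),o["qpos"].round(3))
                                                                                       ^^^^^^^^^^^^^^^^^^^^^
AttributeError: 'float' object has no attribute 'round'
```

```bash
sed -i 's/o\["grip_width"\].round(4)/round(float(o["grip_width"]),4)/' h.py; python3 - <<'E'
from h import *
look("i.png")
a=viewer.camera("top");save("h.png",cv2.resize(a["img"][110:270,90:400],(800,413)))
E
```

```text
10.35 [ 0.5893 -0.0246  0.1773] [3.133e+00 1.000e-03 1.627e+00] 0.0645 [ 0.38 -0.01 -0.18] [-0.104  0.421  1.464  0.     1.247 -0.16 ]
plate top 841 (array([524.4, 107.8]), array([10.7, 45.5]), 3.3) [0.0849 0.0861 0.087 ]
ear top 352 (array([586.9, -20.9]), array([ 9.7, 39.9]), 3.3) [0.0411 0.042  0.0429]
walls+ 3110 (array([527.9,  43.3]), array([120.3, 174.9]), 3.4) [0.0294 0.031  0.0417]
tray 6384 (array([527.9,  43.3]), array([120.3, 174.9]), 3.4) [0.0087 0.0269 0.0368]
```

View pics/i.png

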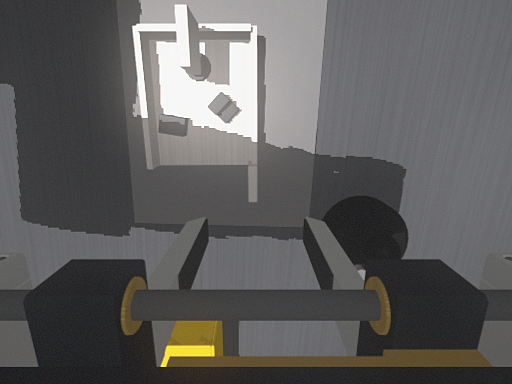

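The tray is flat on the mat: centre (0.524, 0.06), yaw 3.3°, all edges inside the mat. The block (175,125), step (224,107) and bush (200,65) are all on it. Plate top is at (185,35), world (0.5244, 0.1078). Next I take the plate.

Call:
step_arm:
  plan:
    - {"dx":0.34,"dy":-0.144,"dz":0,"rx":0,"ry":0,"rz":0,"claw":0.3}
    - {"dx":0.34,"dy":-0.144,"dz":0,"rx":0,"ry":0,"rz":0,"claw":0.3}
    - {"dx":0.34,"dy":-0.144,"dz":0,"rx":0,"ry":0,"rz":0,"claw":0.3}
    - {"dx":0.34,"dy":-0.144,"dz":0,"rx":0,"ry":0,"rz":0,"claw":0.3}
    - {"dx":0,"dy":0,"dz":0,"rx":0,"ry":0,"rz":0,"claw":0.3}
    - {"dx":0,"dy":0,"dz":0.3,"rx":0,"ry":0,"rz":0,"claw":0.3}
    - {"dx":0,"dy":0,"dz":0.3,"rx":0,"ry":0,"rz":0,"claw":0.3}
    - {"dx":0,"dy":0,"dz":0.3,"rx":0,"ry":0,"rz":0,"claw":0.3}
    - {"dx":0,"dy":0,"dz":0.2,"rx":0,"ry":0,"rz":0,"claw":0.3}
    - {"dx":0,"dy":0,"dz":0.05,"rx":0,"ry":0,"rz":0,"claw":0.3}

```text
time_s: 11.45
ee_pos: [0.5207, 0.1074, 0.0532]
eef_rot: [-3.136, 0.001, 1.626]
force: [0.3, -1.0, 1.0]
grip_width: 0.0657
grip_force: 0.0
```

Call:
step_arm:
  plan:
    - {"dx":0,"dy":0,"dz":0,"rx":0,"ry":0,"rz":0,"claw":0.6}
    - {"dx":0,"dy":0,"dz":0,"rx":0,"ry":0,"rz":0,"claw":0.8}
    - {"dx":0,"dy":0,"dz":0,"rx":0,"ry":0,"rz":0,"claw":1}
    - {"dx":0,"dy":0,"dz":0,"rx":0,"ry":0,"rz":0,"claw":1}
    - {"dx":0,"dy":0,"dz":0,"rx":0,"ry":0,"rz":0,"claw":1}
    - {"dx":0,"dy":0,"dz":0,"rx":0,"ry":0,"rz":0,"claw":1}
    - {"dx":0,"dy":0,"dz":0,"rx":0,"ry":0,"rz":0,"claw":1}
    - {"dx":0,"dy":0,"dz":0,"rx":0,"ry":0,"rz":0,"claw":1}
    - {"dx":0,"dy":0,"dz":0,"rx":0,"ry":0,"rz":0,"claw":1}
    - {"dx":0,"dy":0,"dz":0,"rx":0,"ry":0,"rz":0,"claw":1}
  grip_force: 60

```text
time_s: 12.45
ee_pos: [0.5223, 0.1081, 0.0566]
eef_rot: [3.141, -0.0, 1.627]
force: [0.2, -0.2, 2.5]
grip_width: 0.0095
grip_force: 60.0
```

Call:
step_arm:
  plan:
    - {"dx":0,"dy":0,"dz":-0.05,"rx":0,"ry":0,"rz":0,"claw":1}
    - {"dx":0,"dy":0,"dz":-0.15,"rx":0,"ry":0,"rz":0,"claw":1}
    - {"dx":0,"dy":0,"dz":-0.25,"rx":0,"ry":0,"rz":0,"claw":1}
    - {"dx":0,"dy":0,"dz":-0.3,"rx":0,"ry":0,"rz":0,"claw":1}
    - {"dx":0,"dy":0,"dz":-0.3,"rx":0,"ry":0,"rz":0,"claw":1}
    - {"dx":0,"dy":0,"dz":-0.25,"rx":0,"ry":0,"rz":0,"claw":1}
    - {"dx":0,"dy":0,"dz":-0.15,"rx":0,"ry":0,"rz":0,"claw":1}
    - {"dx":0,"dy":0,"dz":-0.07,"rx":0,"ry":0,"rz":0,"claw":1}
    - {"dx":0,"dy":0,"dz":0,"rx":0,"ry":0,"rz":0,"claw":1}

```text
time_s: 13.35
ee_pos: [0.5222, 0.1081, 0.2087]
eef_rot: [3.141, -0.0, 1.627]
force: [-0.4, 0.8, -4.5]
grip_width: 0.0097
grip_force: 60.0
```

```bash
python3 - <<'E'
from h import *
o=telemetry.get_obs();print(o["time_s"],o["ee_pos"].round(4),o["eef_rot"].round(3),o["force"].round(2),o["moment"].round(2),o["qpos"].round(3))
b=viewer.camera("scene");W=world(b);z=W[...,2];ok=b["z_map"]>0
save("j.png",cv2.resize(b["img"][60:300,90:400],(775,600)))
for t in("tray","block","step","bush"):
    for r in viewer.recognise(t,b)[:2]:
        l,tt,rr,bb=map(int,r["rect"]);print(t,round(r["score"],2),[l,tt,rr,bb],W[(tt+bb)//2,(l+rr)//2].round(3))
E
```

```text
13.35 [0.5222 0.1081 0.2087] [ 3.141 -0.     1.627] [-0.4   0.75 -4.54] [0.13 0.05 0.03] [0.135 0.274 1.587 0.    1.28  0.079]
tray 0.9 [337, 144, 370, 166] [0.464 0.617 0.009]
tray 0.74 [252, 135, 269, 156] [0.19  0.292 0.034]
block 0.38 [246, 164, 257, 170] [0.497 0.023 0.169]
step 0.43 [260, 164, 268, 172] [0.541 0.047 0.179]
```

View pics/j.png

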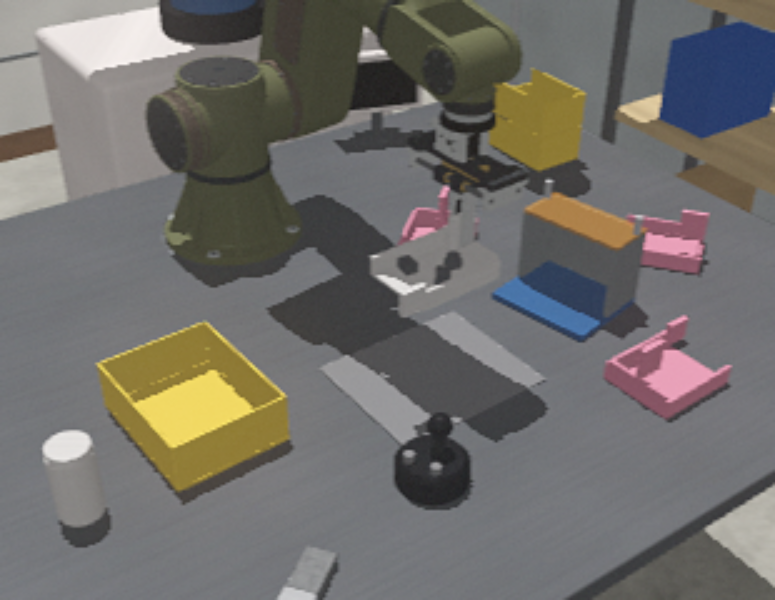

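The tray is held level at (430,280) with its parts aboard. The bin is clear at (190,405). Carrying it over.

Call:
step_arm:
  plan:
    - {"dx":-0.1,"dy":-0.03,"dz":0,"rx":0,"ry":0,"rz":0,"claw":1}
    - {"dx":-0.2,"dy":-0.06,"dz":0,"rx":0,"ry":0,"rz":0,"claw":1}
    - {"dx":-0.3,"dy":-0.09,"dz":0,"rx":0,"ry":0,"rz":0,"claw":1}
    - {"dx":-0.4,"dy":-0.12,"dz":0,"rx":0,"ry":0,"rz":0,"claw":1}
    - {"dx":-0.45,"dy":-0.14,"dz":0,"rx":0,"ry":0,"rz":0,"claw":1}
    - {"dx":-0.45,"dy":-0.14,"dz":0,"rx":0,"ry":0,"rz":0,"claw":1}
    - {"dx":-0.4,"dy":-0.12,"dz":0,"rx":0,"ry":0,"rz":0,"claw":1}
    - {"dx":-0.3,"dy":-0.09,"dz":0,"rx":0,"ry":0,"rz":0,"claw":1}
    - {"dx":-0.2,"dy":-0.06,"dz":0,"rx":0,"ry":0,"rz":0,"claw":1}
    - {"dx":-0.1,"dy":-0.03,"dz":0,"rx":0,"ry":0,"rz":0,"claw":1}

```text
time_s: 14.6
ee_pos: [0.4496, -0.1882, 0.2082]
eef_rot: [-3.141, 0.0, 1.625]
force: [-0.1, -0.3, -4.5]
grip_width: 0.0095
grip_force: 60.0
```

Call:
step_arm:
  plan:
    - {"dx":0,"dy":0,"dz":0,"rx":0,"ry":0,"rz":0,"claw":1}
    - {"dx":0,"dy":0,"dz":0,"rx":0,"ry":0.04,"rz":0,"claw":1}
    - {"dx":0,"dy":0,"dz":0,"rx":0,"ry":0.06,"rz":0,"claw":1}

```text
time_s: 14.9
ee_pos: [0.4509, -0.1848, 0.2088]
eef_rot: [3.141, -0.16, 1.629]
force: [-0.4, -0.0, -4.3]
grip_width: 0.0097
grip_force: 60.0
```

```bash
python3 - <<'E'
from h import *
o=telemetry.get_obs();print(o["time_s"],o["ee_pos"].round(4),o["eef_rot"].round(3),o["force"].round(2),o["moment"].round(2),o["qpos"].round(3))
R=Ro.from_euler('xyz',o["eef_rot"]).as_matrix();print(R.round(3))
for n,y in(("mouth",-117.5),("eartip",-152.5)):
    print(n,o["ee_pos"]+R@np.array([y,0,49.6])/1e3)
E
```

```text
14.9 [ 0.4509 -0.1848  0.2088] [ 3.141 -0.16   1.629] [-0.44 -0.01 -4.26] [-0.15  0.03  0.01] [-0.533  0.217  1.666  0.136  1.35  -0.628]
[[-0.058  0.998 -0.009]
 [ 0.986  0.058  0.159]
 [ 0.159  0.001 -0.987]]
mouth [ 0.45725769 -0.29272947  0.1411604 ]
eartip [ 0.45927404 -0.32722611  0.13560014]
```

Call:
step_arm:
  plan:
    - {"dx":-0.03,"dy":0,"dz":0,"rx":0,"ry":0.06,"rz":0,"claw":1}
    - {"dx":-0.03,"dy":0,"dz":0,"rx":0,"ry":0.06,"rz":0,"claw":1}
    - {"dx":-0.03,"dy":0,"dz":0,"rx":0,"ry":0.06,"rz":0,"claw":1}
    - {"dx":0,"dy":0,"dz":0,"rx":0,"ry":0.06,"rz":0,"claw":1}
    - {"dx":0,"dy":0,"dz":0,"rx":0,"ry":0.06,"rz":0,"claw":1}
    - {"dx":0,"dy":0,"dz":0,"rx":0,"ry":0.06,"rz":0,"claw":1}
    - {"dx":0,"dy":0,"dz":0,"rx":0,"ry":0.05,"rz":0,"claw":1}
    - {"dx":0,"dy":0,"dz":0,"rx":0,"ry":0,"rz":0,"claw":1}
    - {"dx":0,"dy":0,"dz":0,"rx":0,"ry":0,"rz":0,"claw":1}
    - {"dx":0,"dy":0,"dz":0,"rx":0,"ry":0,"rz":0,"claw":1}

```text
time_s: 15.9
ee_pos: [0.4514, -0.1945, 0.2067]
eef_rot: [3.141, -0.798, 1.628]
force: [-0.5, 0.2, -1.7]
grip_width: 0.0098
grip_force: 60.0
```

Call:
step_arm:
  plan:
    - {"dx":0,"dy":0,"dz":0,"rx":0,"ry":0,"rz":0,"claw":1}
    - {"dx":0,"dy":0,"dz":0,"rx":0,"ry":0,"rz":0,"claw":1}
    - {"dx":0,"dy":0,"dz":0,"rx":0,"ry":0,"rz":0,"claw":1}
    - {"dx":0,"dy":0,"dz":0,"rx":0,"ry":0,"rz":0,"claw":1}
    - {"dx":0,"dy":0,"dz":0,"rx":0,"ry":0,"rz":0,"claw":1}
    - {"dx":0,"dy":0,"dz":0,"rx":0,"ry":0,"rz":0,"claw":1}

```text
time_s: 16.5
ee_pos: [0.451, -0.1951, 0.2062]
eef_rot: [3.142, -0.801, 1.627]
force: [0.7, -0.3, -2.4]
grip_width: 0.0095
grip_force: 60.0
```

```bash
python3 - <<'E'
from h import *
o=telemetry.get_obs();print(o["time_s"],o["ee_pos"].round(4),o["eef_rot"].round(3),o["force"].round(2),o["moment"].round(2),o["qpos"].round(3))
R=Ro.from_euler('xyz',o["eef_rot"]).as_matrix()
print("mouth",o["ee_pos"]+R@np.array([-117.5,0,49.6])/1e3)
p=viewer.camera("wrist");t=viewer.camera("top");s=viewer.camera("scene")
c=lambda i:cv2.resize(i,(400,300))
save("k.png",np.vstack([np.hstack([c(p["img"]),c(t["img"][150:270,300:460])]),np.hstack([c(s["img"][120:270,100:300]),c(t["img"])])]))
E
```

```text
16.5 [ 0.451  -0.1951  0.2062] [ 3.142 -0.801  1.627] [ 0.69 -0.29 -2.43] [-0.62  0.01 -0.03] [-0.747  0.488  1.486  0.535  1.774 -0.86 ]
mouth [ 0.45361672 -0.24115241  0.08731657]
```

View pics/k.png

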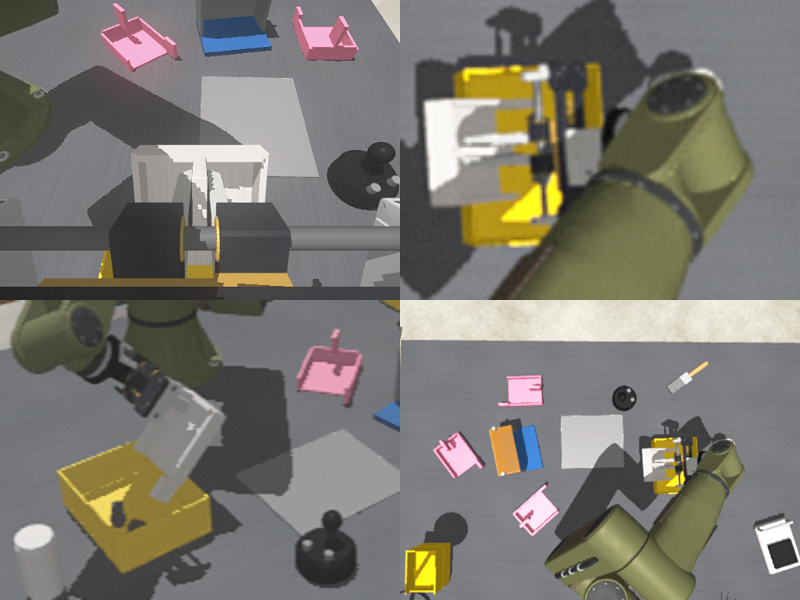

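Top right and bottom left show the tipped tray over the bin with dark parts at about (120,515) in it. The wrist load is 2.4 N, which is the empty tray alone, so all three have slid off. Levelling and returning.

Call:
step_arm:
  plan:
    - {"dx":0,"dy":0,"dz":0,"rx":0,"ry":-0.06,"rz":0,"claw":1}
    - {"dx":0,"dy":0,"dz":0,"rx":0,"ry":-0.06,"rz":0,"claw":1}
    - {"dx":0,"dy":0,"dz":0,"rx":0,"ry":-0.06,"rz":0,"claw":1}
    - {"dx":0,"dy":0,"dz":0,"rx":0,"ry":-0.06,"rz":0,"claw":1}
    - {"dx":0,"dy":0,"dz":0,"rx":0,"ry":-0.06,"rz":0,"claw":1}
    - {"dx":0,"dy":0,"dz":0,"rx":0,"ry":-0.06,"rz":0,"claw":1}
    - {"dx":0,"dy":0,"dz":0,"rx":0,"ry":-0.06,"rz":0,"claw":1}
    - {"dx":0,"dy":0,"dz":0,"rx":0,"ry":-0.06,"rz":0,"claw":1}
    - {"dx":0,"dy":0,"dz":0,"rx":0,"ry":-0.03,"rz":0,"claw":1}
    - {"dx":0,"dy":0,"dz":0,"rx":0,"ry":0,"rz":0,"claw":1}

```text
time_s: 17.65
ee_pos: [0.451, -0.1941, 0.2065]
eef_rot: [3.141, 0.0, 1.628]
force: [1.0, -0.5, -2.6]
grip_width: 0.0096
grip_force: 60.0
```

```bash
python3 - <<'E'
from h import *
o=telemetry.get_obs();print(o["time_s"],o["ee_pos"].round(4),o["eef_rot"].round(3),o["force"].round(2))
for n in("top","scene"):
  p=viewer.camera(n);W=world(p)
  for t in("block","step","bush","can","console","bin"):
    for r in viewer.recognise(t,p)[:2]:
        l,tt,rr,bb=map(int,r["rect"]);print(n,t,round(r["score"],2),[l,tt,rr,bb],W[(tt+bb)//2,(l+rr)//2].round(3))
E
```

```text
17.65 [ 0.451  -0.1941  0.2065] [3.141 0.    1.628] [ 1.01 -0.45 -2.58]
top block 0.74 [317, 184, 384, 228] [ 0.457 -0.181  0.497]
top can 0.73 [399, 179, 431, 199] [ 0.517 -0.472  0.106]
top can 0.63 [273, 108, 303, 141] [ 0.717 -0.084  0.096]
top console 0.98 [271, 110, 301, 142] [ 0.711 -0.078  0.098]
top bin 0.61 [206, 146, 286, 214] [0.55  0.044 0.006]
top bin 0.59 [323, 175, 384, 243] [ 0.451 -0.189  0.495]
scene bush 0.37 [154, 226, 163, 231] [ 0.452 -0.331  0.024]
scene can 0.79 [106, 230, 133, 273] [ 0.553 -0.495  0.084]
scene console 0.69 [245, 227, 279, 260] [ 0.73  -0.097  0.044]
scene bin 0.56 [131, 195, 202, 254] [ 0.427 -0.292  0.005]
scene bin 0.31 [148, 165, 205, 212] [ 0.456 -0.252  0.161]
```

Call:
step_arm:
  plan:
    - {"dx":0.12,"dy":0.03,"dz":0,"rx":0,"ry":0,"rz":0,"claw":1}
    - {"dx":0.25,"dy":0.07,"dz":0,"rx":0,"ry":0,"rz":0,"claw":1}
    - {"dx":0.3,"dy":0.09,"dz":0,"rx":0,"ry":0,"rz":0,"claw":1}
    - {"dx":0.4,"dy":0.12,"dz":0,"rx":0,"ry":0,"rz":0,"claw":1}
    - {"dx":0.45,"dy":0.14,"dz":0,"rx":0,"ry":0,"rz":0,"claw":1}
    - {"dx":0.45,"dy":0.14,"dz":0,"rx":0,"ry":0,"rz":0,"claw":1}
    - {"dx":0.4,"dy":0.12,"dz":0,"rx":0,"ry":0,"rz":0,"claw":1}
    - {"dx":0.3,"dy":0.08,"dz":0,"rx":0,"ry":0,"rz":0,"claw":1}
    - {"dx":0.2,"dy":0.06,"dz":0,"rx":0,"ry":0,"rz":0,"claw":1}
    - {"dx":0.1,"dy":0.03,"dz":0,"rx":0,"ry":0,"rz":0,"claw":1}

```text
time_s: 19.35
ee_pos: [0.5221, 0.1087, 0.2061]
eef_rot: [-3.141, -0.0, 1.629]
force: [0.2, -0.5, -1.7]
grip_width: 0.0095
grip_force: 60.0
```

Call:
step_arm:
  plan:
    - {"dx":0,"dy":0,"dz":0.1,"rx":0,"ry":0,"rz":0,"claw":1}
    - {"dx":0,"dy":0,"dz":0.25,"rx":0,"ry":0,"rz":0,"claw":1}
    - {"dx":0,"dy":0,"dz":0.3,"rx":0,"ry":0,"rz":0,"claw":1}
    - {"dx":0,"dy":0,"dz":0.3,"rx":0,"ry":0,"rz":0,"claw":1}
    - {"dx":0,"dy":0,"dz":0.2,"rx":0,"ry":0,"rz":0,"claw":1}
    - {"dx":0,"dy":0,"dz":0.15,"rx":0,"ry":0,"rz":0,"claw":1}
    - {"dx":0,"dy":0,"dz":0.1,"rx":0,"ry":0,"rz":0,"claw":1}
    - {"dx":0,"dy":0,"dz":0.05,"rx":0,"ry":0,"rz":0,"claw":1}
    - {"dx":0,"dy":0,"dz":0,"rx":0,"ry":0,"rz":0,"claw":1}
    - {"dx":0,"dy":0,"dz":0,"rx":0,"ry":0,"rz":0,"claw":1}

```text
time_s: 20.35
ee_pos: [0.5226, 0.1063, 0.0618]
eef_rot: [3.141, -0.0, 1.627]
force: [0.6, 0.1, -2.9]
grip_width: 0.0095
grip_force: 60.0
```

Call:
step_arm:
  plan:
    - {"dx":0,"dy":0,"dz":0.03,"rx":0,"ry":0,"rz":0,"claw":1}
    - {"dx":0,"dy":0,"dz":0.015,"rx":0,"ry":0,"rz":0,"claw":1}
    - {"dx":0,"dy":0,"dz":0.008,"rx":0,"ry":0,"rz":0,"claw":1}
    - {"dx":0,"dy":0,"dz":0,"rx":0,"ry":0,"rz":0,"claw":1}

```text
time_s: 20.75
ee_pos: [0.5224, 0.1064, 0.0566]
eef_rot: [3.141, 0.0, 1.627]
force: [-3.5, -0.8, 6.0]
grip_width: 0.0096
grip_force: 60.0
```

Call:
step_arm:
  plan:
    - {"dx":0,"dy":0,"dz":0,"rx":0,"ry":0,"rz":0,"claw":0.8}
    - {"dx":0,"dy":0,"dz":0,"rx":0,"ry":0,"rz":0,"claw":0.6}
    - {"dx":0,"dy":0,"dz":0,"rx":0,"ry":0,"rz":0,"claw":0.5}
    - {"dx":0,"dy":0,"dz":0,"rx":0,"ry":0,"rz":0,"claw":0.5}
    - {"dx":0,"dy":0,"dz":0,"rx":0,"ry":0,"rz":0,"claw":0.5}
    - {"dx":0,"dy":0,"dz":-0.2,"rx":0,"ry":0,"rz":0,"claw":0.5}
    - {"dx":0,"dy":0,"dz":-0.4,"rx":0,"ry":0,"rz":0,"claw":0.5}
    - {"dx":0,"dy":0,"dz":-0.4,"rx":0,"ry":0,"rz":0,"claw":0.5}
    - {"dx":0,"dy":0,"dz":-0.4,"rx":0,"ry":0,"rz":0,"claw":0.5}
    - {"dx":0,"dy":0,"dz":-0.4,"rx":0,"ry":0,"rz":0,"claw":0.5}

```text
time_s: 21.75
ee_pos: [0.522, 0.1064, 0.2377]
eef_rot: [3.141, -0.0, 1.627]
force: [-0.2, -0.3, -0.3]
grip_width: 0.047
grip_force: 0.0
```

Call:
step_arm:
  plan:
    - {"dx":-0.45,"dy":0,"dz":-0.2,"rx":0,"ry":0,"rz":0,"claw":0.5}
    - {"dx":-0.45,"dy":0,"dz":-0.2,"rx":0,"ry":0,"rz":0,"claw":0.5}
    - {"dx":-0.45,"dy":0,"dz":0,"rx":0,"ry":0,"rz":0,"claw":0.5}
    - {"dx":-0.45,"dy":0,"dz":0,"rx":0,"ry":0,"rz":0,"claw":0.5}
    - {"dx":0,"dy":0,"dz":0,"rx":0,"ry":0,"rz":0,"claw":0.5}
    - {"dx":0,"dy":0,"dz":0,"rx":0,"ry":0,"rz":0,"claw":0.5}
    - {"dx":0,"dy":0,"dz":0,"rx":0,"ry":0,"rz":0,"claw":0.5}

```text
time_s: 22.45
ee_pos: [0.5323, -0.0725, 0.2759]
eef_rot: [-3.141, -0.0, 1.627]
force: [0.2, 1.1, -0.4]
grip_width: 0.047
grip_force: 0.0
```

```bash
python3 - <<'E'
from h import *
look("l.png")
for n in("top","scene"):
  p=viewer.camera(n);W=world(p);save(n+"_end.png",p["img"]);np.savez(n+"_end.npz",W=W,img=p["img"])
  for t in("block","step","bush","can","console","bin"):
    for r in viewer.recognise(t,p)[:2]:
        l,tt,rr,bb=map(int,r["rect"]);print(n,t,round(r["score"],2),[l,tt,rr,bb],W[(tt+bb)//2,(l+rr)//2].round(3))
  d=p["img"].max(-1)<75;B=d&(p["z_map"]>0)&(abs(W[...,0]-.45)<.1)&(abs(W[...,1]+.29)<.075)&(W[...,2]<.06)&(W[...,2]>.008)
  k,lab,s,c=cv2.connectedComponentsWithStats(B.astype(np.uint8));print([(s[i,4],W[lab==i].mean(0).round(3)) for i in range(1,k) if s[i,4]>8])
E
```

```text
22.45 [ 0.5323 -0.0725  0.2759] [-3.141 -0.     1.627] 0.047 [ 0.17  1.07 -0.39] [-0.204  0.235  1.478  0.     1.428 -0.26 ]
plate top 377 (array([524.3, 103.3]), array([ 9. , 39.8]), 3.1) [0.088  0.0892 0.0901]
ear top 222 (array([586.3, -22.9]), array([10. , 37.7]), 3.2) [0.0441 0.0454 0.0464]
walls+ 2009 (array([527.6,  41.9]), array([120.3, 174. ]), 3.3) [0.0317 0.0339 0.0443]
tray 10207 (array([527.9,  43.2]), array([165.5, 217.8]), 0.3) [0.0064 0.0077 0.0338]
top block 0.47 [355, 214, 364, 224] [ 0.424 -0.32   0.022]
top bush 0.65 [357, 202, 364, 215] [ 0.46  -0.323  0.026]
top can 0.8 [398, 177, 431, 198] [ 0.523 -0.466  0.113]
top can 0.5 [323, 174, 385, 246] [ 0.453 -0.308  0.004]
top console 0.75 [271, 110, 303, 142] [ 0.712 -0.082  0.089]
top bin 0.67 [272, 109, 303, 139] [ 0.718 -0.081  0.094]
top bin 0.62 [325, 175, 382, 246] [ 0.453 -0.306 -0.   ]
[]
scene block 0.72 [235, 181, 286, 225] [0.516 0.054 0.007]
scene can 0.98 [107, 230, 135, 272] [ 0.552 -0.489  0.08 ]
scene console 0.69 [241, 224, 279, 260] [ 0.719 -0.096  0.039]
scene bin 0.88 [127, 189, 205, 254] [ 0.407 -0.283  0.001]
scene bin 0.23 [237, 177, 286, 221] [0.497 0.073 0.007]
[(np.int32(10), array([ 0.462, -0.334,  0.016]))]
```

```bash
python3 - <<'E'
import numpy as np,cv2
d=np.load("top_end.npz");W=d["W"];im=d["img"].astype(int)
B=(abs(W[...,0]-.45)<.103)&(abs(W[...,1]+.292)<.078)&(W[...,2]>.010)&(W[...,2]<.045)&(im[...,0]-im[...,2]<90)
k,lab,s,c=cv2.connectedComponentsWithStats(B.astype(np.uint8));print("bin",[(int(s[i,4]),W[lab==i].mean(0).round(3)) for i in range(1,k) if s[i,4]>4])
T=(abs(W[...,0]-.523)<.05)&(W[...,1]>.0)&(W[...,1]<.12)&(im.max(-1)<70);print("dark in tray",T.sum())
# dark bits on the mat or bench between mat and bin
l=(W[...,2]>.012)&(W[...,2]<.03)&(abs(W[...,0]-.48)<.16)&(W[...,1]<-.06)&(W[...,1]>-.2);print("on bench",l.sum())
w=cv2.imread("pics/l.png")
E
```

```text
bin [(38, array([ 0.49 , -0.308,  0.024])), (105, array([ 0.44 , -0.32 ,  0.021]))]
dark in tray 0
on bench 0
```

The bin holds one part at (0.49, -0.31) and a touching pair (block and bush) around (0.44, -0.32). No dark part shows on the tray and nothing is lying between mat and bin.

```bash
python3 -c "
from station import hand_in
print(hand_in())"
```

```text
the job is handed in; nothing more can be done
None
```

The job is handed in: all three parts are in the bin, the empty tray is flat on the mat and released, and neither the arm nor the tray touched the bin, console or can; it took about 23 s of the 62 s allowed.

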